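# Ready the glue bottle over a spool on the gluing stand

### The arm

A 6-joint arm with a two-finger parallel gripper is mounted at the origin on a cart in front of the work surface, level with it; the furniture and walls round the work are solid. World frame = base frame: x ahead of the robot, y to its left, z up, the work surface at z = 0. Lengths are in m, angles in rad, forces in N, time in s.
With the tool pointing down it reaches from about 0.325 to 0.875 m from the base axis. Payload 4.4 kg.
Tool frame: the origin (TCP) lies at the centre of the arm's flange, where the gripper is bolted on; the fingertips stand 173 mm ahead of it and the grasp point (between the pads) lies 155 mm ahead of it (ctrl.tip_extent is the distance from the TCP to the fingertips, in m); z points along the fingers, y is the line along which they close (so a half turn about z gives the same grasp; the last joint's range is limited). The gripper opens to 85 mm and grips with 20 to 120 N. Pads are 22 mm wide; open, the fingers measure 114 mm over their backs; the gripper's body (76 mm by 85 mm) begins 54 mm behind the grasp point. The pads swing forward as they close: fully open they stand 13 mm farther back than shut.
Start: joints at [1.022, 0.207, 1.542, -0, 1.393, -0.15], TCP at [0.223, 0.53, 0.405] pointing down, gripper open.
Joint ranges: [-2.73, 2.73], [-0.86, 2.22], [0.23, 2.46], [-1.11, 4.25], [0.08, 2.63], [-2.82, 2.82]. Speed limits (rad/s): [2.79, 2.79, 3.14, 3.14, 3.14, 3.14].

### API

Orientations are given as a unit quaternion [x, y, z, w].
In Python, from workcell import ctrl, optics gives the robot as it stands.
- The arm moves only by the tool servo_tool, never from a script. Its argument "commands" is a list that holds one entry, the list of rows, each a list of 7 numbers: the shift along the tool's x, y, z in cm, then the turn, a rotation vector about the tool's x, y, z in degrees, then the opening, from 0 (shut) to 1 (fully open). A call has 1 to 5 rows; each row shifts and turns the commanded pose from where the row before left it, along the tool's axes as they then stand; what a row does not reach is not made up. A row lasts 1/8 s, in which the tool goes at most 62.5 mm and 10.7 degrees, less where a joint would pass 70% of its speed; a pose out of reach is approached as far as the arm can. A call is refused whole if a number of a shift passes 6.25 or a number of a turn 10.7, either way. A call with a gripper value outside its range is refused whole. The fingers move at their own pace and stop on an object; "grip_force" is the grip in N (left out, the last holds). Time passes only in rows, so rows that do not move let the fingers close. It gives the time, the measured TCP pose, the force, the opening and the grip force at its end, in the units of the state.
- ctrl.get_state(): the state, without advancing time (a new reading comes with each control period).
- optics.snapshot(name): name is "scene" or "top" or "wrist"; returns a dict with "image" (480x640x3 uint8, red, green, blue), "fx", "fy", "cx", "cy" (pixels), "position" and "attitude" of the camera in the world. Camera axes: x right, y up, looking along -z (the intrinsics and any distortion apply to the point x, -y, -z); pixel columns grow to the right and rows downward; lengths in m; the calibration is good to about 2 mm. A picture is of the moment at which its call begins. There is no depth.
- ctrl.finish_job(): hands the job in; it is judged then, once.
The state is a dict: "t": time; "joints": joint angles; "joint_vel": joint speeds; "joint_torque": joint torques, N m; "position": TCP position; "eef_rot": TCP orientation; "wrist_force": force on the tool from outside, world axes, zero at the start; "moment": the same for the moment, N m; "opening": finger opening in m; "finger_force": force on a finger pad.
Only numpy, scipy, OpenCV 4.12 (cv2) and the standard library are available. Lean on these libraries where they do the work, as an engineer would, in place of code of your own. Each camera call takes 0.05 s, during which the arm holds its last target. There are 200 camera calls.

### The job

Set the thread spool upright on the middle of the small plate of the gluing stand and let go of it. Then draw the larger of the two glue bottles, which stand nozzle down, out of the rack, leaving the smaller one in its place, and slant it about halfway between straight down and level, nozzle still pointing downward. Finish while holding it like that in the air, ready for gluing, the nozzle tip one to three centimetres above the middle of the spool's top; the bottle must never touch the spool.

Things in the scene. Friction and masses are not known exactly. Their poses are not given: they have to be found in the camera images.
- spool_centre (a point): centre (half-way up) of the loose thread spool, a cylinder with wooden ends, 29 mm in diameter and 48 mm high, about 30 g, standing upright on the worktop at the start (centre 24 mm up). z axis along the spool. Both ends are alike.
- stand_top (a point): centre of the top of the gluing stand's plate: level cork-topped disc, 26 mm across, 80 mm above the worktop, z up. The stand is fixed: round foot 90 mm across, 9 to 14 mm high; thin post 12 mm across (20 mm just below the plate). With the spool on it, the spool's centre is 24 mm and its top 48 mm above this point.
- big_bottle_centre (a point): centre of the larger glue bottle: 120 mm long, about 110 g; body 42 mm across for 70 mm from its flat bottom, then shoulder, neck (24 mm) and nozzle (14 mm). z axis from bottom to nozzle (pointing down at the start, leaning up to 4 degrees). It starts nozzle down in a well of the rack, bottom uppermost about 130 mm above the worktop; the upper 56 mm stand free above the rack.
- nozzle_tip (a point): the end of the larger bottle's nozzle, on its axis, 60 mm from its centre; z axis as for the centre. About 10 mm above the worktop at the start.
- small_bottle_centre (a point): centre of the smaller glue bottle: 98 mm long, body 37 mm in diameter, also nozzle down in the rack, its bottom about 112 mm above the worktop. It stays in the rack.
- rack: fixed plywood bottle rack, 76 mm along its x, 184 mm along its y, 74 mm high; origin under its middle, z up. Two round wells at y = +40 and -40 mm: 45 mm wide for the upper 28 mm, then a 29 mm hole for neck and nozzle, whose edge carries the shoulder. Either bottle may be in either well. Draw a bottle straight up; its nozzle is clear after about 65 mm.

How it is judged:
On the way, in this order (a step that is already met when the one before it is completed fails the run):
1. the spool stands upright and released on the stand's plate (horizontal distance between spool_centre and stand_top below 0.01 m and z of spool_centre in the frame of stand_top between 0.02 and 0.028 m and angle between the z axis of spool_centre and the z axis of stand_top, either way round below 0.12 rad and contact force between the fingers and spool below 0.05 N), for 0.3 s.
2. the larger bottle is drawn clear of the rack, in the gripper (height (world z) of nozzle_tip above 0.078 m and contact force between the fingers and big_bottle above 1 N and contact force between big_bottle and rack below 0.05 N), for 0.1 s.
At the end, for the whole second after the job is handed in: Spool upright, released, within 10 mm of the plate's middle. Larger bottle at rest in the gripper, touching nothing else, slanted 25 to 65 degrees from straight down, nozzle tip 4 to 40 mm above the spool's top and within 18 mm of its middle (all of step 1 and contact force between big_bottle and rack below 0.05 N and contact force between big_bottle and stand below 0.05 N and contact force between big_bottle and spool below 0.05 N and contact force between big_bottle and small_bottle below 0.05 N and contact force between the fingers and big_bottle above 1 N and angle between nozzle_tip's own z axis and vertical between 2 and 2.71 rad and horizontal distance between nozzle_tip and spool_centre below 0.018 m and z of nozzle_tip in the frame of stand_top between 0.052 and 0.088 m and height (world z) of big_bottle_centre above 0.14 m and linear speed of big_bottle below 0.02 m/s); the arm keeps its last pose, push and grip.
It fails at once if the smaller bottle is moved from its place in the rack (distance of small_bottle_centre from where it was at the start of the episode above 0.025 m).
It fails at once if the larger bottle bumps the spool (contact force between big_bottle and spool above 0.5 N).
It also fails if it takes over 58 s, if anything falls off the work surface, if the arm or the gripper's body presses on something with over 40 N, if the wrist force passes 120 N, or if a joint passes its speed limit or range.

## Working session

There is one attempt and no reset: what is moved stays moved. The work goes in short steps, Python scripts to look and compute and a tool call to move; the robot and the scene stay as the last step left them, time stands still between calls to the robot, and variables do not carry over. Pictures are saved under pics/ and viewed, at most 10 in all, crops included, and the job is handed in when it is done.

Besides the shell and the picture viewer there is one more tool, called after "Emit:" as name(argument=value, ...) on one line, values as JSON. servo_tool: Moves the arm, as the interface text tells. Its arguments: {"type":"object","properties":{"commands":{"type":"array","items":{"type":"array","items":{"type":"array","items":{"type":"number"}}}},"grip_force":{"type":"number"}},"required":["commands"]}

```bash
mkdir -p pics; ls; python3 - <<'E'
from workcell import ctrl, optics
import cv2,json
print(ctrl.get_state(), ctrl.tip_extent)
for n in ("scene","top"):
    s=optics.snapshot(n); cv2.imwrite(f"pics/{n}0.png",s["image"][:,:,::-1])
    print(n,{k:v for k,v in s.items() if k!="image"})
E
```

```text
pics
{'t': 0.0, 'joints': array([ 1.02148877e+00,  2.07452229e-01,  1.54297552e+00, -1.80883245e-05,
        1.39348505e+00, -1.50466319e-01]), 'joint_vel': array([ 0.00110161, -0.00015073, -0.00051678, -0.00241827,  0.00029876,
       -0.00030128]), 'joint_torque': array([ 9.09641840e-04, -3.83033323e+01, -2.91595978e+01, -1.29496775e-04,
        1.05688631e-02,  6.82896854e-06]), 'position': array([0.22310379, 0.52955625, 0.40349676]), 'eef_rot': array([ 1.98099760e-01,  9.80181177e-01, -1.09283442e-03, -3.89301133e-04]), 'wrist_force': array([-0.15963108, -0.45061221, -0.181557  ]), 'moment': array([-0.03449736,  0.01417364,  0.02189814]), 'finger_force': 0.0, 'opening': 0.08559109994584356} 0.1734
scene {'fx': 601.2281625818905, 'fy': 601.2281625818905, 'cx': 318.9676749150663, 'cy': 238.1727273315152, 'position': array([-0.32643263, -0.70001142,  0.71626879]), 'attitude': array([ 0.44861524, -0.20156322, -0.34361937,  0.80002648])}
top {'fx': 548.1282117957583, 'fy': 548.1282117957583, 'cx': 319.04480611776233, 'cy': 248.68108029165302, 'position': array([0.34416953, 0.02222443, 1.09335982]), 'attitude': array([ 0.03623638, -0.04811211, -0.70517793,  0.70646743])}
```

View pics/top0.png

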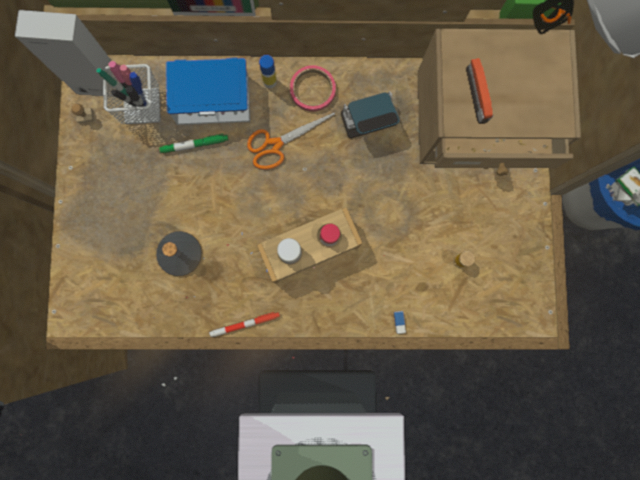

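View pics/scene0.png

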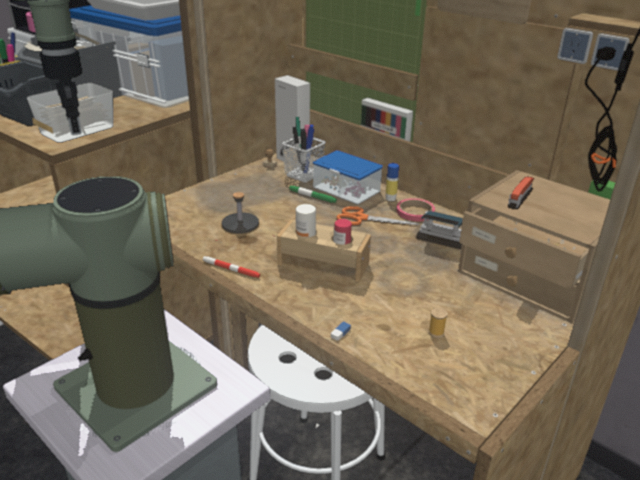

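The top view shows the spool near (466,260), the stand plate at (169,250) with its foot at (180,254), the white (taller) bottle at (289,251), and the red, smaller one at (330,234). In the scene view the spool is at (438,323), the plate at (238,195), and the white bottle at (306,220).

```bash
python3 - <<'E'
import cv2,numpy as np
t=cv2.imread("pics/top0.png");s=cv2.imread("pics/scene0.png")
def c(im,u,v,h,k): return cv2.resize(im[v-h:v+h,u-h:u+h],(266,266),interpolation=cv2.INTER_CUBIC)
r1=np.hstack([c(t,466,260,20,0),c(t,175,252,28,0),c(t,310,243,56,0)])
r2=np.hstack([c(s,438,323,20,0),c(s,240,208,28,0),c(s,325,235,56,0)])
cv2.imwrite("pics/crops.png",np.vstack([r1,r2]))
E
```

```text
(no output)
```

View pics/crops.png

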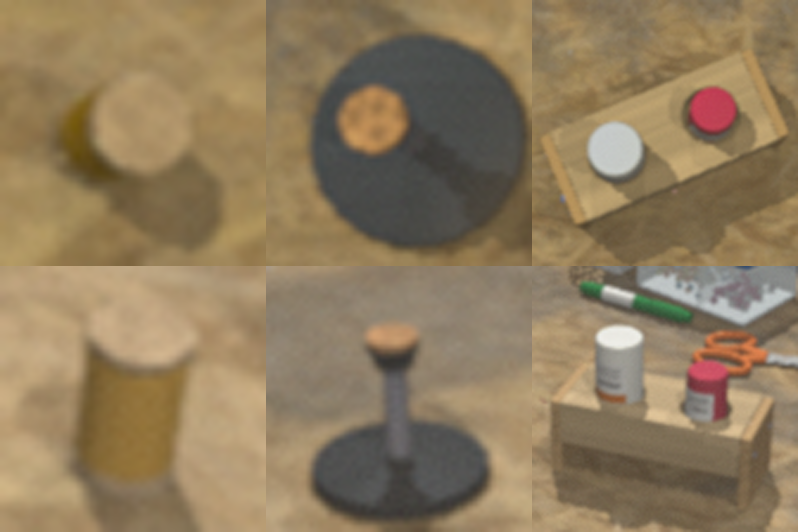

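The crops give the spool's top, the cork plate, both bottle bottoms and the rack corners. The white bottle is clearly wider and taller than the red one, so I triangulate from both cameras.

```bash
cat > h.py <<'E'
import numpy as np
from scipy.spatial.transform import Rotation as R
from workcell import ctrl, optics
CAL={"scene":(601.228,318.968,238.173,[-0.32643263,-0.70001142,0.71626879],[0.44861524,-0.20156322,-0.34361937,0.80002648]),
"top":(548.128,319.045,248.681,[0.34416953,0.02222443,1.09335982],[0.03623638,-0.04811211,-0.70517793,0.70646743])}
def ray(cal,u,v):
    f,cx,cy,p,q=cal
    d=R.from_quat(q).apply([(u-cx)/f,-(v-cy)/f,-1]); return np.array(p),d/np.linalg.norm(d)
def atz(cal,u,v,z):
    p,d=ray(cal,u,v); return p+d*(z-p[2])/d[2]
def snapcal(s): return (s["fx"],s["cx"],s["cy"],s["position"],s["attitude"])
def tri(*rs):
    A=sum(np.eye(3)-np.outer(d,d) for p,d in rs); b=sum((np.eye(3)-np.outer(d,d))@p for p,d in rs)
    return np.linalg.solve(A,b)
E
python3 - <<'E'
from h import *
np.set_printoptions(precision=4,suppress=True)
T,S=CAL["top"],CAL["scene"]
for n,t,s,z in [("spooltop",(467.35-.5,258.35-.5),(439,312.7),.048),("plate",(169,248.6),(238,194.7),.08),("white",(288.5,249.7),(305.1,209.7),.13),("red",(329.3,232.4),None,.112),("foot",(178.7,253.2),None,.0115)]:
    print(n,atz(T,*t,z), s and atz(S,*s,z), s and tri(ray(T,*t),ray(S,*s)))
k=56*2/266
for u,v in [(543,137),(578,222),(786,137),(748,52)]: print("rack",atz(T,254+(u-532)*k-.5,187+v*k-.5,.074))
E
```

```text
spooltop [ 0.4526 -0.28    0.048 ] [ 0.4517 -0.2808  0.048 ] [ 0.4527 -0.2803  0.0471]
plate [0.4651 0.2834 0.08  ] [0.4623 0.2815 0.08  ] [0.465  0.2842 0.0781]
white [0.4578 0.0601 0.13  ] [0.4526 0.0553 0.13  ] [0.4581 0.0604 0.126 ]
red [ 0.4916 -0.0128  0.112 ] None None
foot [0.4642 0.2817 0.0115] None None
rack [0.4746 0.1192 0.074 ]
rack [0.4076 0.0909 0.074 ]
rack [ 0.4752 -0.0726  0.074 ]
rack [ 0.5433 -0.0429  0.074 ]
```

The heights agree with the sizes given, to within 4 mm (spool 47 mm, plate 78 mm, bottle 126 mm). Spool is at (0.4525,-0.280), stand at (0.4645,0.283), white bottle at (0.458,0.060), and the rack's x axis lies at about 23°. Next is a small planner that turns a target into rows.

```bash
cat >> h.py <<'E'
def pose(az,tilt=0,tdir=None):
    """tool down, tool y at azimuth az (deg); tilted so the tool z leans toward azimuth tdir by tilt deg"""
    a=np.radians(az); y=np.array([np.cos(a),np.sin(a),0]); z=np.array([0,0,-1.]); x=np.cross(y,z)
    M=R.from_matrix(np.column_stack([x,y,z]))
    if tilt:
        b=np.radians(tdir); ax=np.cross(z,[np.cos(b),np.sin(b),0]); M=R.from_rotvec(ax*np.radians(tilt))*M
    return M
def plan(points,op,step=6.0,p=None,M=None):
    """points: list of (TCP pos, Rotation); prints rows"""
    s=ctrl.get_state(); p=np.array(s["position"] if p is None else p); M=M or R.from_quat(s["eef_rot"])
    for q,N in points:
        q=np.array(q); w=(M.inv()*N).as_rotvec(degrees=True)
        n=max(1,int(np.ceil(max(np.linalg.norm(q-p)*100/step,np.linalg.norm(w)/10))))
        for i in range(n):
            sh=M.inv().apply(q-p)*100/(n-i); tu=(M.inv()*N).as_rotvec(degrees=True)/(n-i)
            sh=sh.round(2); tu=tu.round(2)
            print([*map(float,sh),*map(float,tu),op])
            p=p+M.apply(sh)/100; M=M*R.from_rotvec(tu,degrees=True)
        print("--",p.round(4))
def st():
    s=ctrl.get_state(); M=R.from_quat(s["eef_rot"]).as_matrix()
    print("t",s["t"],"pos",s["position"].round(4),"q",s["joints"].round(3),"F",s["wrist_force"].round(2),"op",round(s["opening"],4),"ff",s["finger_force"])
    print(" z",M[:,2].round(3),"az_y",np.degrees(np.arctan2(M[1,1],M[0,1])).round(2),"grasp",(s["position"]+.155*M[:,2]).round(4))
E
python3 - <<'E'
from h import *
plan([((.4525,-.28,.40),pose(23)),((.4525,-.28,.19),pose(23))],1)
E
```

```text
[-3.51, -4.38, 0.03, -0.01, 0.0, 2.94, 1]
[-3.72, -4.19, 0.03, -0.01, 0.0, 2.94, 1]
[-3.94, -4.0, 0.03, -0.01, 0.0, 2.94, 1]
[-4.13, -3.79, 0.03, -0.01, 0.0, 2.94, 1]
[-4.32, -3.57, 0.03, -0.01, 0.0, 2.94, 1]
[-4.5, -3.35, 0.03, -0.01, 0.0, 2.95, 1]
[-4.67, -3.11, 0.03, -0.01, 0.0, 2.94, 1]
[-4.82, -2.87, 0.03, -0.01, 0.0, 2.95, 1]
[-4.96, -2.62, 0.03, -0.01, 0.0, 2.94, 1]
[-5.09, -2.36, 0.03, -0.0, 0.0, 2.95, 1]
[-5.21, -2.09, 0.03, -0.01, 0.0, 2.94, 1]
[-5.31, -1.82, 0.02, -0.0, 0.01, 2.95, 1]
[-5.39, -1.55, 0.02, -0.01, 0.0, 2.94, 1]
[-5.47, -1.27, 0.03, -0.0, 0.01, 2.95, 1]
[-5.52, -0.98, 0.02, -0.0, 0.0, 2.94, 1]
-- [ 0.4525 -0.28    0.4   ]
[0.0, 0.0, 5.25, -0.0, 0.0, 0.0, 1]
[0.0, 0.0, 5.25, -0.0, 0.0, 0.0, 1]
[0.0, 0.0, 5.25, -0.0, 0.0, 0.0, 1]
[0.0, 0.0, 5.25, -0.0, 0.0, 0.0, 1]
-- [ 0.4525 -0.28    0.19  ]
```

Emit:
servo_tool(commands=[[[-3.5, -4.4, 0, 0, 0, 2.9, 1], [-3.7, -4.2, 0, 0, 0, 2.9, 1], [-3.9, -4.0, 0, 0, 0, 2.9, 1], [-4.1, -3.8, 0, 0, 0, 3.0, 1], [-4.3, -3.6, 0, 0, 0, 3.0, 1]]])

```text
t: 0.72
position: [0.2985, 0.2585, 0.4043]
eef_rot: [0.322, 0.947, -0.0, 0.0]
wrist_force: [1.2, 0.2, 0.7]
opening: 0.0858
finger_force: 0.0
```

Emit:
servo_tool(commands=[[[-4.5, -3.4, 0, 0, 0, 2.9, 1], [-4.7, -3.1, 0, 0, 0, 2.9, 1], [-4.8, -2.9, 0, 0, 0, 2.9, 1], [-5.0, -2.6, 0, 0, 0, 3.0, 1], [-5.1, -2.4, 0, 0, 0, 3.0, 1]]])

```text
t: 1.35
position: [0.375, -0.0125, 0.4046]
eef_rot: [0.441, 0.897, 0.0, 0.0]
wrist_force: [0.9, 0.3, -0.4]
opening: 0.0855
finger_force: 0.0
```

Emit:
servo_tool(commands=[[[-5.2, -2.1, 0, 0, 0, 2.9, 1], [-5.3, -1.8, 0, 0, 0, 2.9, 1], [-5.4, -1.6, 0, 0, 0, 2.9, 1], [-5.4, -1.2, 0, 0, 0, 3.0, 1], [-5.4, -0.9, 0, 0, 0, 3.0, 1]]])

```text
t: 1.98
position: [0.4523, -0.2801, 0.4041]
eef_rot: [0.553, 0.833, 0.0, -0.0]
wrist_force: [-0.3, -0.3, 0.3]
opening: 0.0854
finger_force: 0.0
```

Emit:
servo_tool(commands=[[[0, 0, 5, 0, 0, 0, 1], [0, 0, 5, 0, 0, 0, 1], [0, 0, 3, 0, 0, 0, 1], [0, 0, 0, 0, 0, 0, 1]]])

```text
t: 2.48
position: [0.4508, -0.2771, 0.2713]
eef_rot: [0.552, 0.834, 0.001, -0.004]
wrist_force: [0.0, 0.8, 0.3]
opening: 0.0853
finger_force: 0.0
```

```bash
python3 - <<'E'
from h import *; import cv2
st()
s=optics.snapshot("wrist"); print(snapcal(s)); cv2.imwrite("pics/w1.png",s["image"][:,:,::-1])
E
```

```text
t 2.475 pos [ 0.4508 -0.2771  0.2713] q [-0.715  0.264  1.771 -0.     1.114 -1.117] F [0.03 0.79 0.26] op 0.0853 ff 0.0
 z [-0.006  0.005 -1.   ] az_y 23.05 grasp [ 0.4499 -0.2763  0.1163]
(418.1119053143926, 323.60865966933204, 248.11565786560075, array([ 0.41880905, -0.20264144,  0.23992445]), array([-0.15349024, -0.02900051,  0.19763208,  0.96775063]))
```

View pics/w1.png

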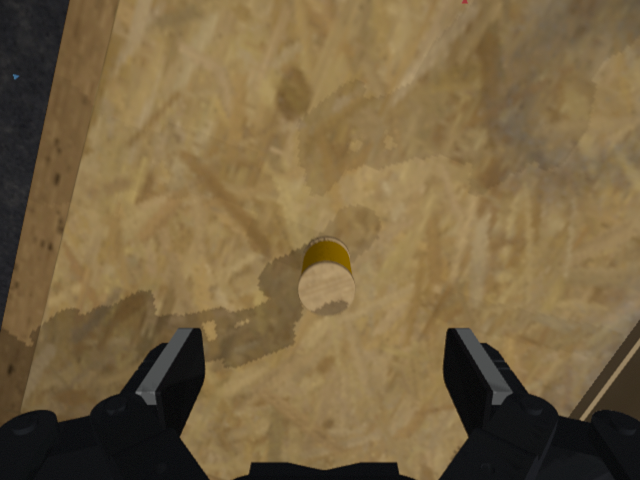

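The wrist view shows the spool's top at (327,287), centred between the pads in the column direction.

```bash
python3 - <<'E'
from h import *; st()
s=optics.snapshot("wrist"); c=snapcal(s); P=atz(c,327,287,.048); print(P)
plan([((P[0],P[1],.20),pose(23)),((P[0],P[1],.188),pose(23))],1)
E
```

```text
t 2.525 pos [ 0.4518 -0.2779  0.2736] q [-0.715  0.262  1.768 -0.     1.114 -1.117] F [-0.11 -0.81  0.49] op 0.0851 ff 0.0
 z [-0.002  0.002 -1.   ] az_y 23.05 grasp [ 0.4514 -0.2776  0.1186]
[ 0.45415882 -0.28077273  0.048     ]
[-0.14, 0.03, 3.76, 0.01, 0.01, 0.03, 1]
[-0.13, 0.03, 3.77, 0.0, 0.02, 0.02, 1]
-- [ 0.4542 -0.2808  0.2   ]
[-0.0, -0.0, 1.2, 0.0, -0.0, 0.0, 1]
-- [ 0.4542 -0.2808  0.188 ]
```

Emit:
servo_tool(commands=[[[-0.2, 0, 3, 0, 0, 0, 1], [0, 0, 3, 0, 0, 0, 1], [0, 0, 2, 0, 0, 0, 1], [0, 0, 0.6, 0, 0, 0, 1], [0, 0, 0, 0, 0, 0, 1]]])

```text
t: 3.2
position: [0.4537, -0.2807, 0.1901]
eef_rot: [0.552, 0.834, -0.0, 0.001]
wrist_force: [-0.0, -0.2, 1.3]
opening: 0.0857
finger_force: 0.0
```

Emit:
servo_tool(commands=[[[0, 0, 0, 0, 0, 0, 0], [0, 0, 0, 0, 0, 0, 0], [0, 0, 0, 0, 0, 0, 0], [0, 0, 0, 0, 0, 0, 0], [0, 0, 0, 0, 0, 0, 0]]], grip_force=25)

```text
t: 3.82
position: [0.4533, -0.2803, 0.1892]
eef_rot: [0.552, 0.834, -0.0, 0.0]
wrist_force: [-0.5, 0.3, 3.4]
opening: 0.028
finger_force: 24.8
```

```bash
python3 - <<'E'
from h import *; st()
E
```

```text
t 3.825 pos [ 0.4533 -0.2803  0.1892] q [-0.716  0.4    1.8    0.     0.941 -1.119] F [-0.49  0.25  3.42] op 0.028 ff 24.831547737121582
 z [ 0.001 -0.001 -1.   ] az_y 23.05 grasp [ 0.4534 -0.2804  0.0342]
```

Emit:
servo_tool(commands=[[[0, 0, -2, 0, 0, 0, 0], [0, 0, -5, 0, 0, 0, 0], [0, 0, -5, 0, 0, 0, 0], [0, 0, -5, 0, 0, 0, 0], [0, 0, 0, 0, 0, 0, 0]]])

```text
t: 4.45
position: [0.4544, -0.2812, 0.3638]
eef_rot: [0.552, 0.834, -0.001, 0.005]
wrist_force: [0.2, 0.2, 0.0]
opening: 0.0282
finger_force: 24.8
```

```bash
python3 - <<'E'
from h import *; st()
plan([((.4645,.2,.36),pose(23))],0,5.6)
E
```

```text
t 4.45 pos [ 0.4544 -0.2812  0.3638] q [-0.716  0.155  1.69  -0.     1.286 -1.119] F [0.25 0.2  0.04] op 0.0282 ff 24.767148792743683
 z [ 0.008 -0.007 -1.   ] az_y 23.06 grasp [ 0.4556 -0.2823  0.2088]
[4.88, 2.2, 0.0, 0.03, 0.06, 0.01, 0]
[4.88, 2.2, 0.01, 0.03, 0.06, 0.01, 0]
[4.88, 2.19, 0.01, 0.03, 0.06, 0.01, 0]
[4.88, 2.19, 0.02, 0.03, 0.06, 0.0, 0]
[4.87, 2.2, 0.02, 0.03, 0.06, 0.01, 0]
[4.88, 2.19, 0.03, 0.03, 0.06, 0.0, 0]
[4.87, 2.2, 0.03, 0.03, 0.06, 0.01, 0]
[4.88, 2.19, 0.03, 0.03, 0.07, 0.0, 0]
[4.87, 2.19, 0.04, 0.03, 0.06, 0.01, 0]
-- [0.4645 0.2    0.36  ]
```

Emit:
servo_tool(commands=[[[4.9, 2.2, 0, 0, 0, 0, 0], [4.9, 2.2, 0, 0, 0, 0, 0], [4.9, 2.2, 0, 0, 0, 0, 0], [4.9, 2.2, 0, 0, 0, 0, 0], [4.9, 2.2, 0, 0, 0, 0, 0]]])

```text
t: 5.08
position: [0.4574, -0.0098, 0.3569]
eef_rot: [0.552, 0.834, -0.001, -0.001]
wrist_force: [-0.2, 0.2, 0.3]
opening: 0.0283
finger_force: 24.8
```

Emit:
servo_tool(commands=[[[4.9, 2.2, 0, 0, 0, 0, 0], [4.9, 2.2, 0, 0, 0, 0, 0], [4.9, 2.2, 0, 0, 0, 0, 0], [4.9, 2.2, 0, 0, 0, 0, 0], [0, 0, 0, 0, 0, 0, 0]]])

```text
t: 5.7
position: [0.4614, 0.2061, 0.3568]
eef_rot: [0.549, 0.836, -0.001, -0.001]
wrist_force: [-0.5, -1.1, -0.9]
opening: 0.0284
finger_force: 24.9
```

Emit:
servo_tool(commands=[[[0, 0, 0, 0, 0, 0, 0], [0, 0, 0, 0, 0, 0, 0]]])

```text
t: 5.95
position: [0.4625, 0.202, 0.3579]
eef_rot: [0.552, 0.834, -0.001, -0.0]
wrist_force: [-0.4, -0.5, -0.6]
opening: 0.0284
finger_force: 24.9
```

```bash
python3 - <<'E'
from h import *; import cv2
st()
s=optics.snapshot("wrist"); print(snapcal(s)); cv2.imwrite("pics/w2.png",s["image"][:,:,::-1])
E
```

```text
t 5.95 pos [0.4625 0.202  0.3579] q [ 0.24   0.103  1.762 -0.     1.278 -0.16 ] F [-0.42 -0.54 -0.58] op 0.0284 ff 24.853878021240234
 z [-0.001 -0.001 -1.   ] az_y 22.95 grasp [0.4623 0.2019 0.2029]
(418.1119053143926, 323.60865966933204, 248.11565786560075, array([0.43071035, 0.27640115, 0.32587857]), array([-0.15692431, -0.03054926,  0.19660896,  0.96736054]))
```

View pics/w2.png

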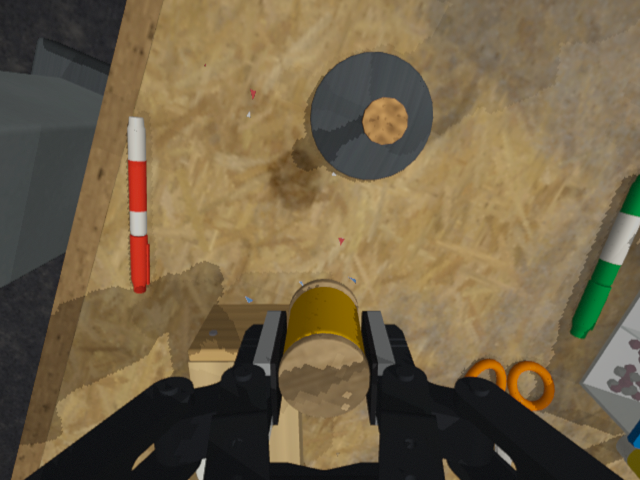

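The view shows the cork plate at (385,121) and the spool held upright, its top centre at about (323,376).

```bash
python3 - <<'E'
from h import *
c=snapcal(optics.snapshot("wrist")); st()
P=atz(c,385,120.5,.08); S=atz(c,323,375.5,.2168); print(P,S)
D=P-S; print("shift",R.from_quat(ctrl.get_state()["eef_rot"]).inv().apply([D[0],D[1],0])*100)
E
```

```text
t 6.05 pos [0.4627 0.202  0.3584] q [ 0.24   0.102  1.762 -0.     1.278 -0.16 ] F [ 0.94 -0.2  -0.71] op 0.0284 ff 24.85406756401062
 z [-0.001 -0.    -1.   ] az_y 22.93 grasp [0.4626 0.202  0.2034]
[0.46464604 0.28398538 0.08      ] [0.46072569 0.20476509 0.2168    ]
shift [ 7.14335126e+00  3.44742765e+00 -2.78629504e-03]
```

Emit:
servo_tool(commands=[[[3.7, 1.7, 0, 0, 0, 0, 0], [3.7, 1.7, 0, 0, 0, 0, 0], [0, 0, 4, 0, 0, 0, 0], [0, 0, 3, 0, 0, 0, 0], [0, 0, 0, 0, 0, 0, 0]]])

```text
t: 6.68
position: [0.4638, 0.2833, 0.2859]
eef_rot: [0.552, 0.834, -0.003, -0.002]
wrist_force: [0.1, -0.4, -0.4]
opening: 0.0282
finger_force: 24.9
```

Emit:
servo_tool(commands=[[[0, 0, 0.8, 0, 0, 0, 0], [0, 0, 0, 0, 0, 0, 0], [0, 0, 0, 0, 0, 0, 0]]])

```text
t: 7.05
position: [0.4654, 0.2846, 0.2819]
eef_rot: [0.552, 0.834, 0.001, 0.001]
wrist_force: [0.4, 0.4, 0.1]
opening: 0.028
finger_force: 24.9
```

```bash
python3 - <<'E'
from h import *; import cv2
st()
s=optics.snapshot("wrist"); t=optics.snapshot("scene")["image"][130:250,160:320]
im=np.vstack([s["image"][240:],np.hstack([cv2.resize(t,(480,360),interpolation=cv2.INTER_CUBIC),np.zeros((360,160,3),np.uint8)])])
cv2.imwrite("pics/w3.png",im[:,:,::-1])
E
```

```text
t 7.05 pos [0.4654 0.2846 0.2819] q [ 0.39   0.278  1.728  0.     1.134 -0.012] F [0.44 0.39 0.09] op 0.028 ff 24.901500642299652
 z [ 0.002  0.001 -1.   ] az_y 23.03 grasp [0.4657 0.2847 0.1269]
```

View pics/w3.png

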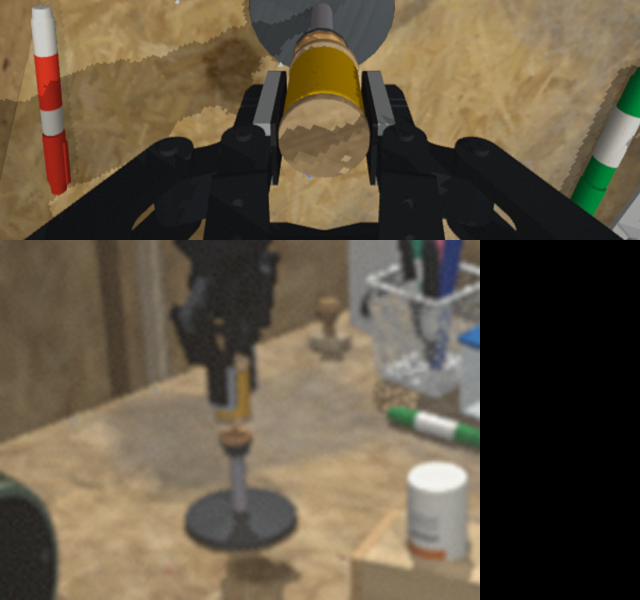

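The spool hangs upright about 12 mm above the plate, with spool, plate and post in line in both views. Now I lower it.

Emit:
servo_tool(commands=[[[0, 0, 0.6, 0, 0, 0, 0], [0, 0, 0.3, 0, 0, 0, 0], [0, 0, 0.2, 0, 0, 0, 0], [0, 0, 0, 0, 0, 0, 0], [0, 0, 0, 0, 0, 0, 0]]])

```text
t: 7.78
position: [0.4649, 0.2846, 0.2696]
eef_rot: [0.552, 0.834, -0.0, 0.0]
wrist_force: [0.0, 0.4, 0.4]
opening: 0.0284
finger_force: 25.0
```

```bash
python3 - <<'E'
from h import *; st()
E
```

```text
t 7.775 pos [0.4649 0.2846 0.2696] q [ 0.391  0.295  1.735 -0.     1.111 -0.012] F [0.01 0.38 0.38] op 0.0284 ff 24.961471259593964
 z [ 0. -0. -1.] az_y 23.05 grasp [0.4649 0.2846 0.1146]
```

Emit:
servo_tool(commands=[[[0, 0, 0.1, 0, 0, 0, 0], [0, 0, 0, 0, 0, 0, 0], [0, 0, 0, 0, 0, 0, 0]]])

```text
t: 8.15
position: [0.465, 0.2847, 0.2692]
eef_rot: [0.552, 0.834, 0.0, 0.0]
wrist_force: [-1.9, 0.4, 5.2]
opening: 0.0281
finger_force: 25.2
```

Contact shows as about 5 N upward. Next I open the fingers gently in place.

Emit:
servo_tool(commands=[[[0, 0, -0.03, 0, 0, 0, 0.4], [0, 0, 0, 0, 0, 0, 0.5], [0, 0, 0, 0, 0, 0, 0.7], [0, 0, 0, 0, 0, 0, 1], [0, 0, 0, 0, 0, 0, 1]]])

```text
t: 8.78
position: [0.4649, 0.2846, 0.2689]
eef_rot: [0.552, 0.834, -0.0, -0.0]
wrist_force: [-0.2, -1.2, -0.5]
opening: 0.0853
finger_force: 0.0
```

Emit:
servo_tool(commands=[[[0, 0, 0, 0, 0, 0, 1], [0, 0, -2, 0, 0, 0, 1], [0, 0, -4, 0, 0, 0, 1], [0, 0, -5, 0, 0, 0, 1], [0, 0, -1, 0, 0, 0, 1]]])

```text
t: 9.4
position: [0.466, 0.2851, 0.3936]
eef_rot: [0.552, 0.834, 0.004, 0.002]
wrist_force: [0.5, 0.1, -0.7]
opening: 0.0852
finger_force: 0.0
```

Emit:
servo_tool(commands=[[[-4, 0, 0, 0, 0, 0, 1], [0, 0, 0, 0, 0, 0, 1], [0, 0, 0, 0, 0, 0, 1]]])

```text
t: 9.78
position: [0.4802, 0.2478, 0.388]
eef_rot: [0.552, 0.834, -0.001, -0.001]
wrist_force: [-0.3, 0.5, 0.3]
opening: 0.0854
finger_force: 0.0
```

```bash
python3 - <<'E'
from h import *; import cv2
st()
s=optics.snapshot("wrist"); print(snapcal(s)); cv2.imwrite("pics/w4.png",s["image"][:,:,::-1])
E
```

```text
t 9.775 pos [0.4802 0.2478 0.388 ] q [ 3.160e-01  1.480e-01  1.645e+00  1.000e-03  1.350e+00 -8.600e-02] F [-0.3   0.48  0.31] op 0.0854 ff 0.0
 z [-0.002 -0.    -1.   ] az_y 23.02 grasp [0.4799 0.2478 0.233 ]
(418.1119053143926, 323.60865966933204, 248.11565786560075, array([0.44831462, 0.32213526, 0.35600093]), array([-0.15652438, -0.03040216,  0.19719599,  0.96731048]))
```

View pics/w4.png

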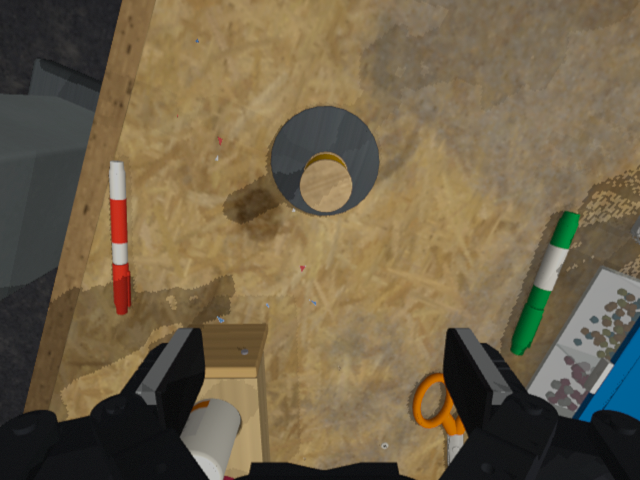

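The spool stands released on the stand: its top is at (326,185), the foot's disc is centred at (325,161).

```bash
python3 - <<'E'
from h import *
c=snapcal(optics.snapshot("wrist")); st()
print("top",atz(c,326,184.5,.128),"foot",atz(c,324.5,160.5,.011))
plan([((.458,.060,.37),pose(23))],1,5)
E
```

```text
t 9.875 pos [0.4801 0.2482 0.3882] q [ 0.317  0.148  1.645  0.     1.35  -0.086] F [-1.12 -0.2  -0.43] op 0.0854 ff 0.0
 z [-0.002 -0.    -1.   ] az_y 23.08 grasp [0.4799 0.2482 0.2332]
top [0.464109   0.28678509 0.128     ] foot [0.46345034 0.28603049 0.011     ]
[-4.11, -2.35, 0.46, -0.02, -0.01, 0.02, 1]
[-4.11, -2.35, 0.45, -0.02, -0.01, 0.02, 1]
[-4.12, -2.35, 0.46, -0.02, -0.0, 0.02, 1]
[-4.12, -2.35, 0.45, -0.02, -0.01, 0.02, 1]
-- [0.458 0.06  0.37 ]
```

Emit:
servo_tool(commands=[[[-4.1, -2.35, 0.45, 0, 0, 0, 1], [-4.1, -2.35, 0.45, 0, 0, 0, 1], [-4.1, -2.35, 0.45, 0, 0, 0, 1], [-4.1, -2.35, 0.45, 0, 0, 0, 1], [0, 0, 0, 0, 0, 0, 1]]])

```text
t: 10.5
position: [0.4577, 0.0584, 0.3703]
eef_rot: [0.553, 0.833, -0.001, -0.001]
wrist_force: [1.0, 0.2, 0.5]
opening: 0.0856
finger_force: 0.0
```

Emit:
servo_tool(commands=[[[0, 0, 0, 0, 0, 0, 1], [0, 0, 0, 0, 0, 0, 1]]])

```text
t: 10.75
position: [0.4584, 0.0613, 0.3711]
eef_rot: [0.551, 0.835, 0.0, -0.0]
wrist_force: [0.4, 0.2, -0.2]
opening: 0.0852
finger_force: 0.0
```

```bash
python3 - <<'E'
from h import *; import cv2
st()
s=optics.snapshot("wrist"); print(snapcal(s)); cv2.imwrite("pics/w5.png",s["image"][:,:,::-1])
E
```

```text
t 10.75 pos [0.4584 0.0613 0.3711] q [-0.055 -0.004  1.845  0.     1.3   -0.459] F [ 0.38  0.16 -0.16] op 0.0852 ff 0.0
 z [ 0.  0. -1.] az_y 23.16 grasp [0.4584 0.0613 0.2161]
(418.1119053143926, 323.60865966933204, 248.11565786560075, array([0.42641281, 0.13554066, 0.33910776]), array([-0.15650695, -0.03178315,  0.19824614,  0.96705422]))
```

View pics/w5.png

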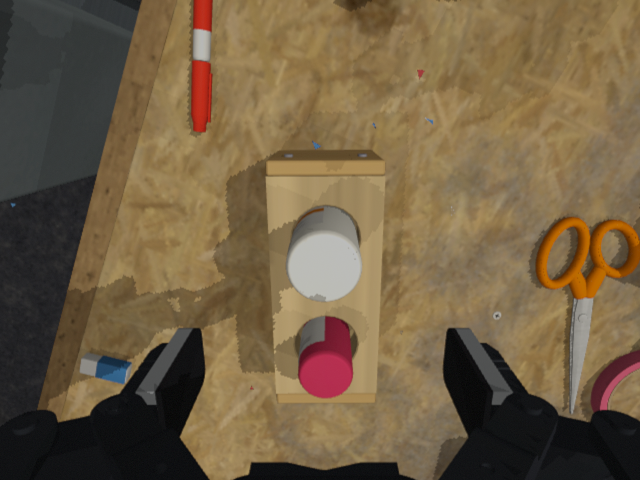

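The view shows the white bottle's bottom at (325,265) and the red one's at (326,369). The rack lies square to the gripper.

```bash
python3 - <<'E'
from h import *
c=snapcal(optics.snapshot("wrist")); st()
P=atz(c,324.5,264.5,.13); print(P, atz(c,325.5,368.5,.112))
plan([((P[0]*.7+.3*.458,P[1]*.7+.3*.06,.262),pose(23))],1,5)
E
```

```text
t 10.85 pos [0.4584 0.0612 0.3711] q [-0.055 -0.005  1.845  0.     1.3   -0.459] F [0.44 0.17 0.89] op 0.0851 ff 0.0
 z [ 0.  0. -1.] az_y 23.17 grasp [0.4584 0.0612 0.2161]
[0.45767797 0.06330446 0.13      ] [ 0.48865214 -0.00725372  0.112     ]
[0.04, -0.0, 3.64, 0.01, -0.0, 0.06, 1]
[0.04, -0.01, 3.63, 0.0, -0.0, 0.05, 1]
[0.05, -0.0, 3.64, 0.01, -0.01, 0.06, 1]
-- [0.4578 0.0623 0.262 ]
```

Emit:
servo_tool(commands=[[[0.1, 0, 4, 0, 0, 0, 1], [0, 0, 4, 0, 0, 0, 1], [0, 0, 2.5, 0, 0, 0, 1], [0, 0, 0.6, 0, 0, 0, 1], [0, 0, 0, 0, 0, 0, 1]]])

```text
t: 11.48
position: [0.4582, 0.0614, 0.2603]
eef_rot: [0.551, 0.834, 0.0, 0.0]
wrist_force: [0.0, 0.0, 0.4]
opening: 0.0857
finger_force: 0.0
```

Emit:
servo_tool(commands=[[[0, 0, 0, 0, 0, 0, 0.6], [0, 0, 0, 0, 0, 0, 0.5], [0, 0, 0, 0, 0, 0, 0.3], [0, 0, 0, 0, 0, 0, 0], [0, 0, 0, 0, 0, 0, 0]]], grip_force=50)

```text
t: 12.1
position: [0.4585, 0.061, 0.2609]
eef_rot: [0.552, 0.834, 0.001, 0.001]
wrist_force: [0.7, 1.3, 5.1]
opening: 0.0404
finger_force: 50.2
```

```bash
python3 - <<'E'
from h import *; st()
E
```

```text
t 12.1 pos [0.4585 0.061  0.2609] q [-0.055  0.147  1.942  0.     1.05  -0.458] F [0.7  1.35 5.09] op 0.0404 ff 50.24791046278551
 z [ 0.002  0.    -1.   ] az_y 23.04 grasp [0.4589 0.061  0.1059]
```

Emit:
servo_tool(commands=[[[0, 0, -0.5, 0, 0, 0, 0], [0, 0, -1.5, 0, 0, 0, 0], [0, 0, -2, 0, 0, 0, 0], [0, 0, -2, 0, 0, 0, 0], [0, 0, -2, 0, 0, 0, 0]]])

```text
t: 12.72
position: [0.4572, 0.061, 0.3409]
eef_rot: [0.552, 0.834, -0.001, -0.001]
wrist_force: [1.1, -0.0, -0.5]
opening: 0.0402
finger_force: 51.1
```

Emit:
servo_tool(commands=[[[0, 0, -2, 0, 0, 0, 0], [0, 0, -3, 0, 0, 0, 0], [0, 0, -3, 0, 0, 0, 0], [0, 0, 0, 0, 0, 0, 0], [0, 0, 0, 0, 0, 0, 0]]])

```text
t: 13.35
position: [0.4572, 0.061, 0.419]
eef_rot: [0.552, 0.834, -0.001, -0.001]
wrist_force: [-0.4, 0.3, -0.8]
opening: 0.0408
finger_force: 51.1
```

```bash
python3 - <<'E'
from h import *; import cv2
st()
s=ctrl.get_state(); L=.25
M=R.from_quat(s["eef_rot"]); tip=s["position"]+M.apply([0,0,L])
pts=[]
for k,tt in enumerate([(11.25),22.5,33.75,45]):
    t=tip+(np.array([.4645,.2855-.12,tip[2]])-tip)*0
    N=pose(23,tt,23); t=tip.copy(); t[2]=max(tip[2],.19); pts.append((t-N.apply([0,0,L]),N))
plan(pts,0,3.5)
im=optics.snapshot("scene")["image"][80:320,180:500]; cv2.imwrite("pics/s6.png",cv2.resize(im,(640,480))[:,:,::-1])
E
```

```text
t 13.35 pos [0.4572 0.061  0.419 ] q [-0.055 -0.052  1.789 -0.     1.407 -0.458] F [-0.35  0.32 -0.76] op 0.0408 ff 51.07777585973963
 z [-0.002  0.    -1.   ] az_y 23.05 grasp [0.4568 0.061  0.264 ]
[0.01, -2.47, -0.81, -5.69, -0.03, 0.02, 0]
[0.02, -2.37, -1.04, -5.68, -0.03, 0.03, 0]
-- [0.4117 0.042  0.4352]
[-0.0, -2.44, 0.24, -5.63, 0.0, -0.0, 0]
[-0.0, -2.45, -0.0, -5.62, 0.0, -0.0, 0]
-- [0.3685 0.0237 0.421 ]
[-0.0, -2.44, 0.24, -5.63, 0.0, -0.0, 0]
[-0.0, -2.45, -0.0, -5.62, 0.0, -0.0, 0]
-- [0.3287 0.0068 0.3979]
[-0.0, -2.44, 0.24, -5.63, 0.0, -0.0, 0]
[-0.0, -2.45, -0.0, -5.62, 0.0, -0.0, 0]
-- [ 0.2939 -0.008   0.3668]
```

View pics/s6.png

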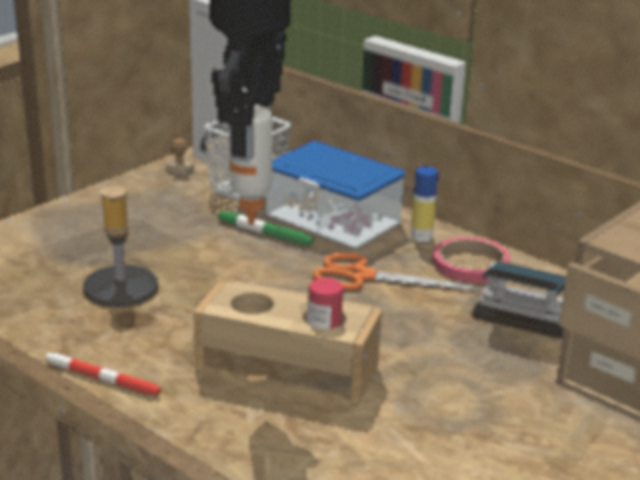

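The white bottle hangs clear of the rack, the red one is still in its well, and the spool stands upright on the stand. I tilt the bottle in place, away from everything.

Emit:
servo_tool(commands=[[[0, 0, 0, -7, 0, 0, 0], [0, 0, 0, -7, 0, 0, 0], [0, 0, 0, -7, 0, 0, 0], [0, 0, 0, -7, 0, 0, 0], [0, 0, 0, -7, 0, 0, 0]]])

```text
t: 14.02
position: [0.4571, 0.0611, 0.4178]
eef_rot: [0.526, 0.795, 0.251, 0.165]
wrist_force: [-0.0, -0.8, -1.4]
opening: 0.0406
finger_force: 51.2
```

Emit:
servo_tool(commands=[[[0, 0, 0, -7, 0, 0, 0], [0, 0, 0, -3, 0, 0, 0], [0, 0, 0, 0, 0, 0, 0], [0, 0, 0, 0, 0, 0, 0]]])

```text
t: 14.52
position: [0.4576, 0.061, 0.419]
eef_rot: [0.51, 0.771, 0.318, 0.21]
wrist_force: [0.4, 0.1, -0.9]
opening: 0.0405
finger_force: 51.2
```

```bash
python3 - <<'E'
from h import *
st(); L=.25; N=pose(23,45,23); z=N.apply([0,0,L])
plan([(np.array([.4645,.2855,.19])-z,N)],0,4)
E
```

```text
t 14.525 pos [0.4576 0.061  0.419 ] q [-0.179 -0.244  2.042  0.607  0.748 -0.907] F [ 0.41  0.08 -0.9 ] op 0.0405 ff 51.15583131322637
 z [ 0.649  0.277 -0.709] az_y 23.01 grasp [0.5582 0.1039 0.3091]
[3.4, -1.59, -0.35, -0.03, -0.01, 0.0, 0]
[3.4, -1.59, -0.35, -0.02, -0.01, 0.0, 0]
[3.4, -1.59, -0.35, -0.03, -0.02, 0.0, 0]
[3.4, -1.59, -0.36, -0.02, -0.01, 0.0, 0]
[3.4, -1.59, -0.36, -0.03, -0.02, 0.0, 0]
[3.4, -1.6, -0.36, -0.02, -0.01, 0.01, 0]
-- [0.3017 0.2164 0.3668]
```

Emit:
servo_tool(commands=[[[3.4, -1.6, -0.4, 0, 0, 0, 0], [3.4, -1.6, -0.4, 0, 0, 0, 0], [3.4, -1.6, -0.4, 0, 0, 0, 0], [0, 0, 0, 0, 0, 0, 0]]])

```text
t: 15.02
position: [0.377, 0.1397, 0.393]
eef_rot: [0.508, 0.772, 0.319, 0.209]
wrist_force: [-0.4, -0.1, -0.5]
opening: 0.0405
finger_force: 51.1
```

```bash
python3 - <<'E'
from h import *
st()
E
```

```text
t 15.025 pos [0.377  0.1397 0.393 ] q [ 0.048 -0.393  2.201  0.435  0.631 -0.618] F [-0.39 -0.09 -0.52] op 0.0405 ff 51.092049311846495
 z [ 0.647  0.279 -0.71 ] az_y 23.26 grasp [0.4773 0.183  0.283 ]
```

Emit:
servo_tool(commands=[[[3.4, -1.6, -0.4, 0, 0, 0, 0], [3.4, -1.6, -0.4, 0, 0, 0, 0], [3.4, -1.6, -0.4, 0, 0, 0, 0], [0, 0, 0, 0, 0, 0, 0], [0, 0, 0, 0, 0, 0, 0]]])

```text
t: 15.65
position: [0.3008, 0.2155, 0.3698]
eef_rot: [0.51, 0.77, 0.32, 0.211]
wrist_force: [-0.6, -0.3, -0.3]
opening: 0.0402
finger_force: 51.1
```

```bash
python3 - <<'E'
from h import *; import cv2
st()
for n in ("scene","top","wrist"):
    s=optics.snapshot(n); cv2.imwrite(f"pics/{n}7.png",s["image"][:,:,::-1])
    if n=="wrist": print(snapcal(s))
a=cv2.imread("pics/scene7.png")[120:240,160:320]; b=cv2.imread("pics/top7.png")[190:310,110:270]; w=cv2.imread("pics/wrist7.png")
o=np.vstack([np.hstack([cv2.resize(x,(400,300),interpolation=cv2.INTER_CUBIC) for x in (a,b)]),np.hstack([cv2.resize(w,(400,300)),np.zeros((300,400,3),np.uint8)])])
cv2.imwrite("pics/c7.png",o)
E
```

```text
t 15.65 pos [0.3008 0.2155 0.3698] q [ 0.381 -0.454  2.288  0.03   0.521 -0.042] F [-0.55 -0.3  -0.3 ] op 0.0402 ff 51.094857004936785
 z [ 0.651  0.277 -0.706] az_y 23.05 grasp [0.4017 0.2584 0.2603]
(418.1119053143926, 323.60865966933204, 248.11565786560075, array([0.28949551, 0.29788061, 0.34691461]), array([-0.06962639, -0.39970705,  0.1214677 ,  0.90588743]))
```

View pics/c7.png

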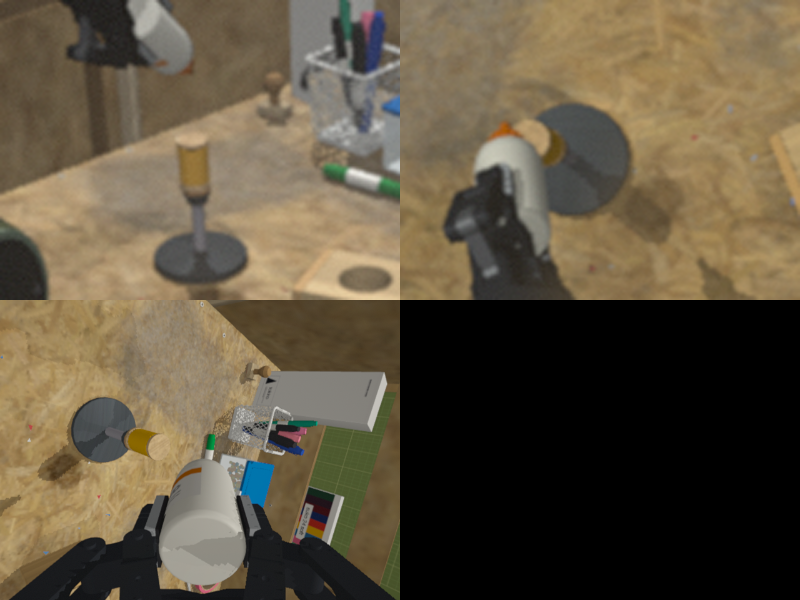

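The three crops show the spool upright on its stand and the bottle slanted about 45°. The nozzle is orange: near (505,125) in the top crop, that is pixel (152,240), and near (192,70) in the scene crop, that is pixel (237,148). My ten pictures are used up, so from here I measure from the pixels in code.

```bash
python3 - <<'E'
from h import *; import cv2
np.set_printoptions(precision=4,suppress=True)
st()
tip=np.array([.3008,.2155,.3698])+.25*R.from_quat(ctrl.get_state()["eef_rot"]).apply([0,0,1]); print("pred tip",tip)
def proj(c,P):
    f,cx,cy,p,q=c; d=R.from_quat(q).inv().apply(np.array(P)-p); return cx+f*d[0]/-d[2], cy-f*d[1]/-d[2]
z=R.from_quat(ctrl.get_state()["eef_rot"]).apply([0,0,1])
for n,(u0,u1,v0,v1) in {"top":(138,164,230,250),"scene":(225,250,136,158)}.items():
    im=cv2.imread(f"pics/{n}7.png"); h=cv2.cvtColor(im,cv2.COLOR_BGR2HSV)
    m=((h[...,0]<14)|(h[...,0]>174))&(h[...,1]>140)
    ys,xs=np.nonzero(m[v0:v1,u0:u1]); print(n,"pred tip px",proj(CAL[n],tip),"pred tip-20mm",proj(CAL[n],tip-.02*z),"tip-50",proj(CAL[n],tip-.05*z))
    print("\n".join("".join("#" if b else "." for b in r) for r in m[v0:v1,u0:u1]))
E
```

```text
t 15.8 pos [0.3011 0.2149 0.3698] q [ 0.379 -0.454  2.289  0.03   0.521 -0.041] F [-0.07  0.72 -1.6 ] op 0.0406 ff 51.10042486572638
 z [ 0.652  0.276 -0.706] az_y 22.92 grasp [0.4021 0.2576 0.2603]
pred tip [0.4638 0.2844 0.1932]
top pred tip px (np.float64(150.8765414388468), np.float64(241.1973154816735)) pred tip-20mm (np.float64(151.48473279778702), np.float64(248.02900026310814)) tip-50 (np.float64(152.43786434357588), np.float64(258.7353251399002))
..........................
..........................
..........................
..........................
..........................
..........................
..........................
..........................
..........................
..........................
..........................
..........................
..........................
..............####........
..........#...............
..........................
..........................
..........................
..........................
..........................
scene pred tip px (np.float64(234.86157134895282), np.float64(148.6556180269542)) pred tip-20mm (np.float64(231.54074170126927), np.float64(144.9741104785963)) tip-50 (np.float64(226.3791472386812), np.float64(139.2519112116644))
.........................
.........................
.........................
.........................
.........................
.........................
.........................
.........................
.........................
.........................
.........................
..........#..............
.........##..............
.........................
.........................
.........................
.........................
.........................
.........................
.........................
.........................
.........................
```

```bash
python3 - <<'E'
import cv2,numpy as np
for n,(u0,u1,v0,v1) in {"top":(140,164,234,250),"scene":(224,250,136,156)}.items():
    im=cv2.imread(f"pics/{n}7.png").astype(int)[v0:v1,u0:u1]
    o=cv2.imread(f"pics/{n}0.png").astype(int)[v0:v1,u0:u1]
    print(n,u0,v0); print(im[...,2]-im[...,0])
E
```

```text
top 140 234
[[ 38  35  33  32  35  37  42  46  44  39  32  34  39  40  43  46  49  52
   52  49  43  42  46  49]
 [ 37  34  32  32  32  38  40  42  40  35  33  37  42  45  46  48  49  51
   53  52  45  43  46  45]
 [ 35  34  33  33  33  36  41  43  37  36  36  41  47  49  49  49  49  50
   52  53  51  47  43  41]
 [ 36  33  35  33  33  36  40  39  38  38  39  43  49  49  46  46  48  51
   56  59  59  54  51  40]
 [ 35  34  36  32  32  35  39  39  41  42  52  67  66  52  44  44  45  53
   61  66  68  69  67  58]
 [ 38  35  34  35  34  37  40  41  41  55  85 114 103  69  47  46  54  61
   68  73  72  75  74  70]
 [ 34  34  35  34  35  37  37  38  41  68 113 146 141  96  62  54  61  69
   71  74  74  73  72  70]
 [ 34  33  37  39  38  38  37  40  51  82 125 157 144 120  93  73  69  71
   72  75  74  72  69  69]
 [ 37  31  34  37  37  39  43  62  95 126 142 159 155 147 135 115  90  82
   74  74  72  72  72  71]
 [ 35  31  32  34  35  43  65 102 140 157 137 131 116  98 112 114 106  99
   81  72  70  73  74  72]
 [ 32  30  32  32  36  57  92 120 110  93  77  70  60  45  50  55  59  72
   6
[... 1503 characters left out ...]
41 40 41 40 43 39 41 38 37
  36 37]
 [12  6  7  8  5  9 11 21 33 52 61 62 49 38 38 41 41 43 40 40 38 38 36 35
  37 38]
 [24 20 15 16 15 16 26 39 48 54 52 50 43 39 38 40 40 39 41 39 36 38 37 37
  39 36]
 [38 33 34 35 34 34 38 41 43 42 40 39 40 38 40 42 40 40 39 38 37 36 36 37
  37 38]
 [41 38 40 41 41 39 39 40 38 38 39 38 38 38 40 39 41 38 39 37 36 36 37 36
  38 38]
 [40 39 39 39 39 40 38 40 40 38 40 39 38 39 42 41 40 40 38 38 37 36 36 36
  36 37]
 [39 41 40 39 41 39 39 42 40 41 41 41 42 38 40 40 38 38 37 36 37 37 36 36
  37 37]
 [40 40 41 38 38 39 40 40 42 40 40 38 41 40 40 39 39 38 39 38 37 37 36 38
  36 38]
 [38 39 39 36 40 40 42 42 40 40 41 39 39 41 40 41 38 38 40 39 36 38 36 36
  37 35]]
```

The predicted tip (0.464,0.284,0.193) matches the top image to within about a pixel, and it lies over the spool. I lower it straight down 4.5 cm in small steps.

Emit:
servo_tool(commands=[[[0.1, -0.7, 0.8, 0, 0, 0, 0], [0, -0.8, 0.8, 0, 0, 0, 0], [0, -0.8, 0.8, 0, 0, 0, 0], [0, -0.5, 0.5, 0, 0, 0, 0], [0, 0, 0, 0, 0, 0, 0]]])

```text
t: 16.42
position: [0.2998, 0.2166, 0.3276]
eef_rot: [0.51, 0.771, 0.318, 0.21]
wrist_force: [0.2, 0.4, -0.5]
opening: 0.0404
finger_force: 51.1
```

```bash
python3 - <<'E'
from h import *
st(); s=ctrl.get_state(); M=R.from_quat(s["eef_rot"]); t=s["position"]+M.apply([0,0,.25]); print(t, M.inv().apply(np.array([.4645,.2855,.148])-t)*100)
E
```

```text
t 16.425 pos [0.2998 0.2166 0.3276] q [ 0.386 -0.377  2.338  0.031  0.398 -0.04 ] F [ 0.17  0.39 -0.48] op 0.0404 ff 51.09547368949279
 z [ 0.649  0.276 -0.709] az_y 23.05 grasp [0.4004 0.2594 0.2178]
[0.46210915 0.28564295 0.15046282] [-0.10678606 -0.02179773  0.32579528]
```

Emit:
servo_tool(commands=[[[-0.1, 0, 0.2, 0, 0, 0, 0], [0, 0, 0, 0, 0, 0, 0], [0, 0, 0, 0, 0, 0, 0], [0, 0, 0, 0, 0, 0, 0], [0, 0, 0, 0, 0, 0, 0]]])

```text
t: 17.05
position: [0.3019, 0.2163, 0.3275]
eef_rot: [0.51, 0.771, 0.319, 0.211]
wrist_force: [-0.4, -0.6, -1.1]
opening: 0.0405
finger_force: 51.1
```

```bash
python3 - <<'E'
from h import *; import cv2
st(); s=ctrl.get_state(); M=R.from_quat(s["eef_rot"]); t=s["position"]+M.apply([0,0,.25]); print(t,np.abs(s["joint_vel"]).max())
def proj(c,P):
    f,cx,cy,p,q=c; d=R.from_quat(q).inv().apply(np.array(P)-p); return round(cx+f*d[0]/-d[2],1), round(cy-f*d[1]/-d[2],1)
e=t+M.apply([0,.007,0])
sp=CAL["scene"];im=optics.snapshot("top")["image"].astype(int); d=im[...,0]-im[...,2]
print("top: tip",proj(CAL["top"],t),"upper edge",proj(CAL["top"],e)); print(d[236:254,144:166])
im=optics.snapshot("scene")["image"].astype(int); d=im[...,0]-im[...,2]
o=cv2.imread("pics/scene7.png").astype(int); o=o[...,2]-o[...,0]
print("scene: tip",proj(sp,t),"spool top",proj(sp,[.4645,.2855,.128]),"spool change vs before:",np.abs(d-o)[182:196,226:246].max()); print(d[160:186,224:252])
E
```

```text
t 17.05 pos [0.3019 0.2163 0.3275] q [ 0.382 -0.373  2.336  0.038  0.393 -0.049] F [-0.4  -0.64 -1.09] op 0.0405 ff 51.09604349127039
 z [ 0.651  0.277 -0.707] az_y 23.05 grasp [0.4027 0.2593 0.2179]
[0.46455635 0.2855676  0.1507175 ] 0.0010845107170392237
top: tip (np.float64(157.3), np.float64(244.0)) upper edge (np.float64(155.4), np.float64(241.0))
[[ 33  37  40  41  39  37  37  41  48  50  49  48  48  51  54  54  50  47
   45  42  29  14]
 [ 32  37  40  40  39  40  39  45  49  48  47  45  46  53  55  58  58  56
   50  41  22   4]
 [ 33  36  42  41  41  41  42  45  47  45  44  43  47  54  60  65  68  69
   67  59  44  28]
 [ 33  37  40  42  42  44  45  44  46  47  46  48  53  62  69  71  74  75
   74  70  67  60]
 [ 36  36  40  42  42  43  46  45  45  47  47  54  61  69  74  74  74  73
   72  71  70  70]
 [ 40  40  41  39  42  43  47  48  48  47  49  59  68  82  81  76  73  71
   71  69  71  70]
 [ 39  40  41  42  44  46  50  50  49  49  56  66  82 103 105  83  72  71
   71  69  70  68]
 [ 37  38  43  44  45  49  54  56  55  54  59  70  98 130 132  94  73  70
   73  71  70  71]
 
[... 2669 characters left out ...]
6 56 54 51 47 46 45 51 51 50 47 47 46 47 53 53 42 38 37 38 37
  37 38 40 37]
 [55 56 55 56 53 52 53 57 57 57 52 43 43 43 49 56 62 71 66 46 38 37 38 37
  36 37 37 38]
 [56 56 53 54 51 49 52 61 72 79 76 68 68 67 75 83 83 81 67 47 38 37 35 37
  37 38 40 40]
 [51 49 48 49 49 47 48 56 76 85 85 89 87 88 89 88 84 79 67 45 38 37 37 37
  36 41 40 43]
 [44 43 42 43 44 42 45 56 73 84 86 89 93 91 89 87 85 81 67 47 37 36 36 34
  36 38 38 39]
 [40 39 37 38 37 36 39 49 72 82 87 88 92 90 89 87 85 82 68 46 38 36 36 35
  35 34 34 35]
 [35 35 33 35 35 35 34 46 68 84 87 88 91 90 89 89 86 82 67 46 38 35 37 33
  33 32 33 32]
 [34 34 33 35 34 31 32 45 71 83 86 89 88 89 90 86 86 82 68 48 37 35 33 33
  33 33 31 32]]
```

```bash
python3 -c "
from workcell import ctrl; print(ctrl.finish_job())"
```

```text
the job is handed in; nothing more can be done
None
```

The job is handed in, with no verdict returned: the spool stands released within about 1 mm of the stand's middle by wrist-camera measurement, and the larger white bottle is held slanted 45° with its nozzle tip about 22 mm above the spool's top.

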